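# Clear the sill and hold open the sprung gate of a tube-rack bay

## Task

With the bench brush, not with your fingers, sweep the three stray caps completely off the black rubber mat in front of the rack bay's gate and leave them on the bench, then put the brush down on the bench off the mat. Then release the gate by squeezing its two catches on top of the bay, each between both fingers, first the one with the wide plates and after it the one with the narrow plates. Then swing the gate towards you by its upright handle, past the click of its detent, until it stands open at least 75 degrees, and finish while still holding it there, because it springs back if let go; leave the bottle, carton and jar alone.

Things in the scene. Friction and masses are not known exactly. Their poses are not given: they have to be found in the camera images.
- bay: Low open-topped white box with tube racks in it, fixed. Origin on the bench (z = 0) under the middle of the gate line; x points from the mat through the gate into the bay, y left along the gate, z up. Box: x 5 to 195 mm, y -150 to 150, 100 tall, with a shelf on top (x 10 to 72) carrying two catches. The shut gate lies in x = 0. Only catches, latch parts and handle rise above 100 mm (to 150).
- mat (a point): Middle of the flat black rubber mat in front of the gate. The mat is flush with the bench (no step), fixed; in the bay's frame it spans x -180 to -5 mm and y -95 to 95 mm; this point is at (-92.5, 0, 0) mm.
- gate (a joint): Gate angle (rad): 0 shut, 1.55 stop. White panel 8 mm thick, 92 mm tall, 12 mm above the bench, hinged upright at its left end; the right end swings over the mat to the robot. Locked until both catches are released. A spring pulls it shut (0.02 N m shut, 0.36 at 1.5 rad); a sprung ball detent resists from 0.3 to 0.8 rad with up to 0.6 N m, both ways: let go beyond it, the gate runs back to it.
- gate_hinge (a point): On the upright hinge axis of the gate, at bench height; fixed to the bay at (0, 90, 0) mm in its frame.
- gate_handle (a point): Point on the axis of the gate's handle, 128 mm above the bench: an upright round aluminium post 16 mm in diameter, top at 150 mm, in the gate's plane at its free end, 170 mm from the hinge axis. Pinch it from above from any side, fingertips above the 100 mm shelf. At gate angle q it is at (-170 sin q, 90 - 170 cos q, 128) mm in the bay's frame.
- wide_catch: Catch to squeeze FIRST: two upright grey plates on the shelf, each 44 mm long (bay x), 6 thick, 40 tall. Origin: on the shelf (z = 100 mm), midway between the plates as locked; axes as the bay; bay x = 36 mm. The +y plate is fixed, outer face at y = 20 mm; the -y plate slides, outer face at -20 when locked. The catches stand at bay y = 75 and -12 mm, either one in either place.
- wide_slide (a joint): Travel (m) of the wide catch's sliding plate towards the fixed one (+y): near 0 locked, 0.016 stop, releases the gate beyond 0.006 (aim for 0.011); 3 N of friction, stays where left. It carries a steel tongue hooked before a lug of the gate. Squeeze from above across y, fingers outside the plates: 47 mm are free between the catches, 40 mm from the right-hand one to the handle.
- narrow_catch: The catch to squeeze SECOND, the one with the narrow plates: as the wide one in all respects, but its plates are only 16 mm long along the bay's x. Origin and axes as for the wide one.
- narrow_slide (a joint): Travel (m) of the sliding plate of the narrow catch towards the fixed one (along +y): near 0 locked, 0.016 its stop, releases the gate beyond 0.006, 3 N of friction, stays where it is left.
- brush: Loose bench brush of pale wood, about 150 g, standing on its stiff bristles. Origin: under its middle, at the bristle ends; x along its length, z up. Bristles 130 x 26 mm and 24 mm tall, a wooden block 134 x 30 mm above them to 40 mm, and on it a ridge to hold it by: 70 mm long along x, 20 mm thick in y, from 40 to 76 mm.
- cap1: Loose white plastic screw cap 1 of 3, a disc 26 mm in diameter and 16 mm tall, 15 g. Origin: centre of its underside.
- cap2: Loose white plastic screw cap 2 of 3, a disc 26 mm in diameter and 16 mm tall, 15 g. Origin: centre of its underside.
- cap3: Loose white plastic screw cap 3 of 3, a disc 26 mm in diameter and 16 mm tall, 15 g. Origin: centre of its underside.
- reagent: Bystander: white bottle, 60 mm in diameter, 130 mm tall, right of the bay. Origin: centre of its underside.
- carton: Bystander: cardboard box 90 x 70 x 75 mm, right of the bay. Origin: centre of its underside.
- jar: Bystander: amber jar, 56 mm in diameter, 80 mm tall, left of the bay. Origin: centre of its underside.

How it is judged:
On the way, in this order (a step that is already met when the one before it is completed fails the run):
1. all three caps lie off the mat on the bench, with both catches still locked ((y of cap1 in the frame of bay below -0.097 m or y of cap1 in the frame of bay above 0.097 m or x of cap1 in the frame of bay below -0.182 m) and (y of cap2 in the frame of bay below -0.097 m or y of cap2 in the frame of bay above 0.097 m or x of cap2 in the frame of bay below -0.182 m) and (y of cap3 in the frame of bay below -0.097 m or y of cap3 in the frame of bay above 0.097 m or x of cap3 in the frame of bay below -0.182 m) and height (world z) of cap1 between -0.02 and 0.03 m and height (world z) of cap2 between -0.02 and 0.03 m and height (world z) of cap3 between -0.02 and 0.03 m and value of joint each of wide_slide, narrow_slide below 0.005 m), for 0.1 s.
2. the brush stands or lies off the mat, let go ((y of brush in the frame of bay below -0.097 m or y of brush in the frame of bay above 0.097 m or x of brush in the frame of bay below -0.182 m) and height (world z) of brush below 0.03 m and contact force between the fingers and brush below 0.1 N), for 0.1 s.
3. the wide catch is squeezed between both fingers until released, the narrow one still locked (value of joint wide_slide above 0.006 m and value of joint narrow_slide below 0.005 m and contact force between the fingers and wide_catch_c0 above 2 N and contact force between the fingers and wide_slide_c0 above 1 N), for 0.1 s.
4. then the narrow catch is squeezed between both fingers until released (value of joint each of narrow_slide, wide_slide above 0.006 m and contact force between the fingers and narrow_catch_c0 above 2 N and contact force between the fingers and narrow_slide_c0 above 1 N), for 0.1 s.
5. the gate is past its detent (value of joint gate above 0.9 rad), for 0.1 s.
At the end, for the whole second after the job is handed in: The gate is held still by the fingers (contact above 0.5 N) at more than 1.25 rad (72 degrees), both catches are released (beyond 6 mm), the three caps and the brush are on the bench off the mat (their origins at least 2 mm outside its edge), and the bystanders are where they were (within 30 mm) (value of joint gate above 1.25 rad and velocity of joint gate between -0.15 and 0.15 rad/s and contact force between the fingers and gate above 0.5 N and value of joint each of wide_slide, narrow_slide above 0.006 m and (y of brush in the frame of bay below -0.097 m or y of brush in the frame of bay above 0.097 m or x of brush in the frame of bay below -0.182 m) and height (world z) of each of brush, cap1, cap2, cap3 below 0.03 m and (y of cap1 in the frame of bay below -0.097 m or y of cap1 in the frame of bay above 0.097 m or x of cap1 in the frame of bay below -0.182 m) and (y of cap2 in the frame of bay below -0.097 m or y of cap2 in the frame of bay above 0.097 m or x of cap2 in the frame of bay below -0.182 m) and (y of cap3 in the frame of bay below -0.097 m or y of cap3 in the frame of bay above 0.097 m or x of cap3 in the frame of bay below -0.182 m) and height (world z) of each of cap1, cap2, cap3 above -0.02 m); the arm keeps its last pose, push and grip.
It fails at once if the narrow catch is released while the wide one is still locked (value of joint narrow_slide above 0.006 m and value of joint wide_slide below 0.006 m).
It fails at once if a cap is pushed by the fingers or the arm instead of the brush (contact force between any of the fingers, the arm and cap1 above 0.5 N or contact force between any of the fingers, the arm and cap2 above 0.5 N or contact force between any of the fingers, the arm and cap3 above 0.5 N).
It fails at once if a bystander is moved or knocked over (distance of any of reagent, carton, jar from where it was at the start of the episode above 0.03 m or angle between any of reagent, carton, jar's own z axis and vertical above 0.5 rad).
It also fails if it takes over 64 s, if anything falls off the work surface, if the arm or the gripper's body presses on something with over 40 N, if the wrist force passes 120 N, or if a joint passes its speed limit or range.

## Robot

A 6-joint arm with a two-finger parallel gripper is mounted at the origin on the work surface. World frame = base frame: x ahead of the robot, y to its left, z up, the work surface at z = 0. Lengths are in m, angles in rad, forces in N, time in s.
With the tool pointing down it reaches from about 0.3 to 0.775 m from the base axis. Payload 14.6 kg.
Tool frame: the origin (TCP) lies midway between the tips of the shut fingers; the grasp point (between the pads) lies 19 mm behind it; z points along the fingers, y is the direction in which the jaws open and shut (so a half turn about z gives the same grasp; the last joint's range is limited). The gripper opens to 94 mm and grips with 3 to 60 N. Pads are 16 mm wide; open, the fingers measure 119 mm over their backs; the gripper's body (75 mm by 177 mm) begins 78 mm behind the grasp point.
Start: joints at [-1.242, 0.3, 1.521, -0, 1.321, -0.067], TCP at [0.212, -0.507, 0.205] pointing down, gripper open.
Joint ranges: [-3.03, 3.03], [-0.79, 2.21], [0.23, 2.52], [-1.04, 4.18], [0, 3.07], [-2.55, 2.55]. Speed limits (rad/s): [2.22, 2.22, 2.57, 3.14, 3.14, 3.14].

## Interface

Orientations are given as [roll, pitch, yaw] about the fixed x, y, z axes, in that order (R = Rz(yaw) Ry(pitch) Rx(roll)).
In Python, from station import readout, imaging, job gives the robot as it stands.
- The arm moves only by the tool arm_command, never from a script. Its argument "increments" is a list of rows, each an object with "gripper": the opening, from 0 (shut) to 1 (fully open); "slide": the shift along the world's x, y, z in m, a list of three; "yaw": the turn about the world's z in rad. A call has 1 to 8 rows; each row is the pose to reach, as a shift and turn from the pose commanded when the call began; what a row does not reach only later rows make up. A row lasts 1/8 s, in which the tool goes at most 62.5 mm and 10.7 degrees, less where a joint would pass 70% of its speed; a pose out of reach is approached as far as the arm can. A call with a gripper value outside its range is refused whole. The fingers move at their own pace and stop on an object; "grip_force" is the grip in N (left out, the last holds). Time passes only in rows, so rows that repeat a pose let the fingers close. It gives the time, the measured TCP pose, the force and the opening at its end, in the units of the state.
- readout.get_obs(): the state, without advancing time (a new reading comes with each control period).
- imaging.camera(name): name is "scene" or "side" or "wrist"; returns a dict with "color" (400x640x3 uint8, red, green, blue), "mtx" (3x3 intrinsics, pixels), "rvec" (rotation vector, rad) and "tvec" (3), from world to camera coordinates, as OpenCV has them. Camera axes: x right, y down, z forward; pixel columns grow to the right and rows downward; lengths in m; the calibration is good to about 2 mm. The wrist camera is an equidistant fisheye: a pixel r from the principal point sees the ray r / f radians off the axis. A picture is of the moment at which its call begins. There is no depth.
- job.hand_in(): hands the job in, once; it reports no verdict.
The state is a dict: "time_s": time; "qpos": joint angles; "joint_vel": joint speeds; "tau": joint torques, N m; "ee_pos": TCP position; "eef_rot": TCP orientation; "force": force on the tool from outside, world axes, zero at the start; "moment": the same for the moment, N m; "grip_width": finger opening in m.
Only numpy, scipy, OpenCV 4.12 (cv2) and the standard library are available. Lean on these libraries where they do the work, as an engineer would, in place of code of your own. Each camera call takes 0.05 s, during which the arm holds its last target. There are 200 camera calls.

## Working session

There is one attempt and no reset: what is moved stays moved. The work goes in short steps, Python scripts to look and compute and a tool call to move; the robot and the scene stay as the last step left them, time stands still between calls to the robot, and variables do not carry over. Pictures are saved under pics/ and viewed, about 8 in all and at most 12, crops included, and the job is handed in when it is done.

Besides the shell and the picture viewer there is one more tool, called as name(argument=value, ...) on one line, values as JSON. arm_command: Moves the arm, as the interface text tells. Its arguments: {"type":"object","properties":{"increments":{"type":"array","items":{"type":"object","properties":{"gripper":{"type":"number"},"slide":{"type":"array","items":{"type":"number"}},"yaw":{"type":"number"}}}},"grip_force":{"type":"number"}},"required":["increments"]}

```bash
mkdir -p pics; cat > h.py <<'E'
import numpy as np,cv2
from station import readout,imaging,job
def shot(n,f):
    c=imaging.camera(n); np.savez(f'pics/{f}.npz',**{k:c[k] for k in('color','mtx','rvec','tvec')})
    cv2.imwrite(f'pics/{f}.png',c['color'][:,:,::-1]); return c
def load(f): return dict(np.load(f'pics/{f}.npz'))
def ray(c,uv):
    R=cv2.Rodrigues(np.array(c['rvec'],float))[0]; t=np.array(c['tvec'],float).reshape(3)
    p=np.linalg.inv(c['mtx'])@np.array([uv[0],uv[1],1.]); return -R.T@t,R.T@p
def at(c,uv,z):
    o,d=ray(c,uv); return o+d*(z-o[2])/d[2]
def proj(c,P): return cv2.projectPoints(np.array(P,float).reshape(-1,3),np.array(c['rvec'],float),np.array(c['tvec'],float),c['mtx'],None)[0].reshape(-1,2)
E
python3 - <<'E'
from h import *
a=shot('scene','s0');b=shot('side','d0')
o=readout.get_obs();print(o['ee_pos'],o['eef_rot'],o['grip_width'],o['time_s'])
E
```

```text
[ 0.21196043 -0.50725124  0.20494116] [-3.14053328e+00 -5.03989233e-05  3.95797704e-01] 0.09411318270267532 0.1
```

View pics/s0.png

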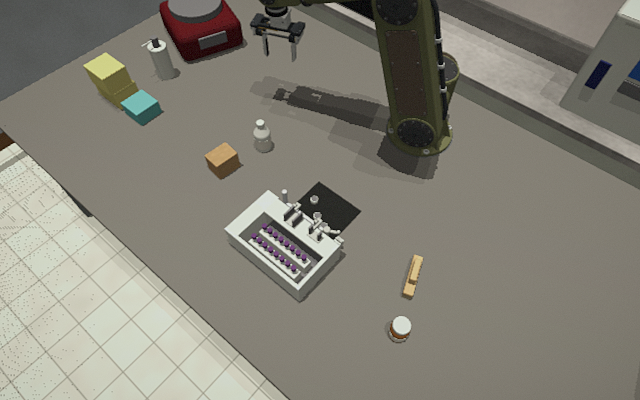

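View pics/d0.png

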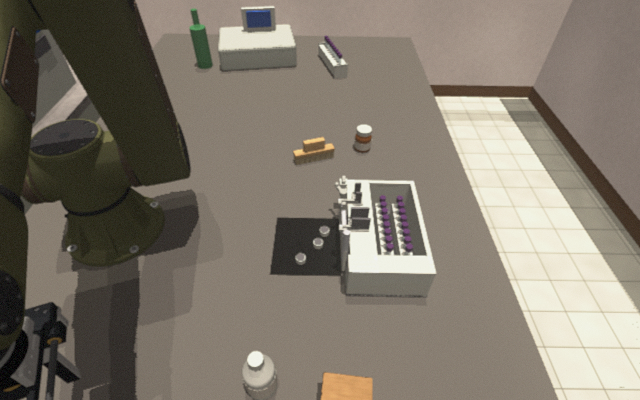

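```bash
python3 - <<'E'
from h import *
a=load('d0')['color'][130:300,265:440,::-1]; cv2.imwrite('pics/d0c.png',cv2.resize(a,None,fx=3.4,fy=3.4,interpolation=cv2.INTER_CUBIC))
c=load('d0')
for n,uv in dict(mat_nl=(277,218),mat_nr=(272,273)).items(): print(n,at(c,uv,0))
E
```

```text
mat_nl [0.43054533 0.04721208 0.        ]
mat_nr [ 0.43440534 -0.13587291  0.        ]
```

View pics/d0c.png

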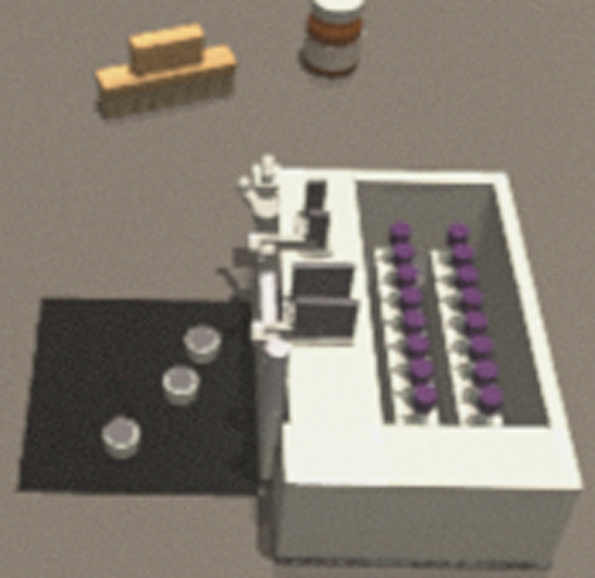

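```bash
cat > fit.py <<'E'
from h import *
from scipy.optimize import least_squares
def T(p,P):
    P=np.array(P,float); c,s=np.cos(p[2]),np.sin(p[2])
    return np.c_[p[0]+c*P[:,0]-s*P[:,1],p[1]+s*P[:,0]+c*P[:,1],P[:,2]]
def fit(c,P,uv,p0):
    r=least_squares(lambda p:(proj(c,T(p,P))-uv).ravel(),p0,loss='soft_l1'); return r.x,np.abs(r.fun).reshape(-1,2).round(1)
E
python3 - <<'E'
from fit import *
c=load('d0'); px=lambda L:np.array(L)/3.4+[265,130]
P=[(.195,.15,.1),(.195,-.15,.1),(.005,-.15,.1),(-.18,.095,0),(-.18,-.095,0),(.195,-.15,0)]
uv=px([(508,172),(582,487),(283,487),(42,298),(20,490),(556,566)])
b,e=fit(c,P,uv,[.61,-.05,0]);print('bay',b,e)
B=[(-.035,.01,.076),(.035,.01,.076),(-.067,.015,.04),(.067,.015,.04),(-.065,-.013,0),(.065,-.013,0)]
uvb=px([(130,36),(201,26),(97,70),(235,48),(108,116),(236,85)])
r,e=fit(c,B,uvb,[.5,.25,.2]);print('brush',r,e)
Ri=lambda w:T([0,0,-b[2]],[np.array([w[0]-b[0],w[1]-b[1],w[2]])])[0]*1000
for uvc in px([(202,336),(181,377),(121,430)]):
    w=at(c,uvc,.016); print('cap',w,Ri(w))
print('brush in bay',Ri([*r[:2],0]))
im=cv2.resize(c['color'][130:300,265:440,::-1],None,fx=3.4,fy=3.4)
# scene overlay
s=load('s0'); sc=s['color'][160:340,220:440,::-1]; sc=cv2.resize(sc,None,fx=3.4,fy=3.4,interpolation=cv2.INTER_CUBIC)
for Q in (T(b,P),T(b,[(0,-.08,.15),(.005,.15,.1)]),T(r,B)):
    for q in proj(s,Q): cv2.circle(sc,tuple(int(v) for v in (q-[220,160])*3.4),3,(0,255,0),1)
for uvc in px([(202,336),(181,377),(121,430)]):
    q=proj(s,at(c,uvc,.016))[0]; cv2.circle(sc,tuple(int(v) for v in (q-[220,160])*3.4),3,(0,0,255),1)
cv2.imwrite('pics/s0o.png',sc)
E
```

```text
bay [ 0.61103469 -0.04628053 -0.00537757] [[0.3 0.2]
 [0.9 0.1]
 [1.  1.6]
 [0.1 0.3]
 [0.6 0.4]
 [1.6 0.9]]
brush [0.53232232 0.31213184 0.29031234] [[0.2 0.2]
 [0.4 0.7]
 [0.1 0.5]
 [1.  0.5]
 [0.1 0.9]
 [0.2 3.4]]
cap [ 0.56358254 -0.00381486  0.016     ] [-47.6798234   42.20988945  16.        ]
cap [ 0.54741528 -0.04545166  0.016     ] [-63.62294399   0.48674612  16.        ]
cap [ 0.50359457 -0.09623723  0.016     ] [-107.16991545  -50.53373939   16.        ]
brush in bay [-80.6386041  357.98390844   0.        ]
```

View pics/s0o.png

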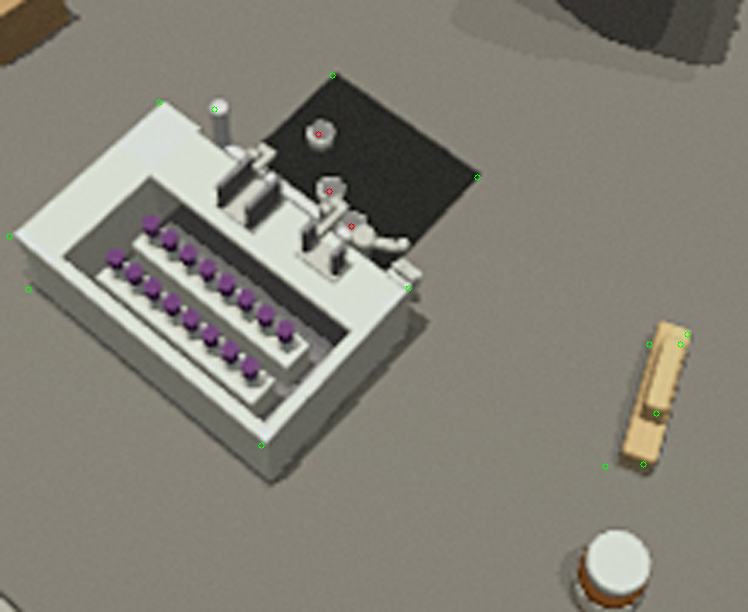

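```bash
python3 - <<'E'
from h import *
s=load('s0')['color'][250:302,395:430,::-1];d=load('d0')['color'][132:168,288:340,::-1]
A=cv2.resize(s,None,fx=10,fy=10,interpolation=cv2.INTER_CUBIC);B=cv2.resize(d,None,fx=8,fy=8,interpolation=cv2.INTER_CUBIC)
im=np.zeros((520,790,3),np.uint8);im[:,:350]=A;im[:288,360:776]=B;cv2.imwrite('pics/br.png',im)
E
```

```text
(no output)
```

View pics/br.png

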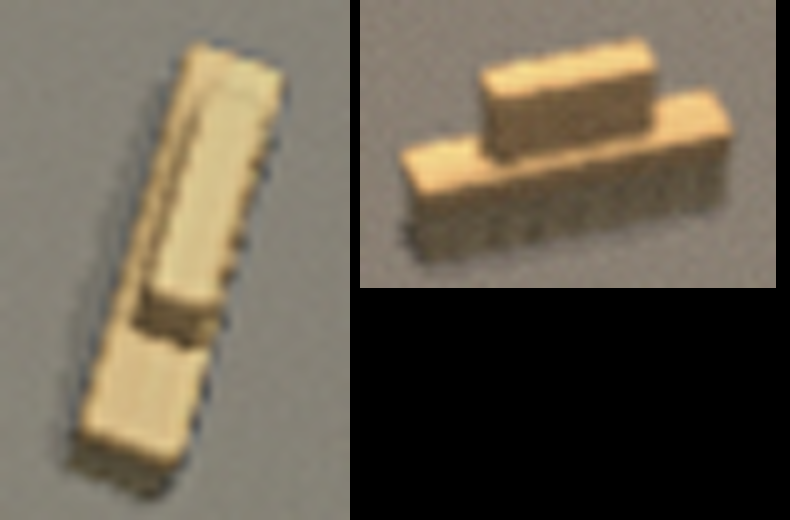

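```bash
python3 - <<'E'
from fit import *
s=load('s0');d=load('d0')
X=.067;Y=.015
Ps=[(-X,-Y,.04),(-X,Y,.04),(X,-Y,.04),(X,Y,.04),(.035,-.01,.076),(.035,.01,.076)]
us=np.array([(195,45),(285,75),(80,430),(185,460),(155,293),(222,305)])/10+[395,250]
Pd=[(-X,Y,.04),(-X,-Y,.04),(X,Y,.04),(X,-Y,.04),(-.035,.01,.076),(-.035,-.01,.076),(.035,.01,.076),(.035,-.01,.076)]
ud=(np.array([(403,152),(425,192),(715,92),(732,130),(480,72),(492,97),(645,42),(655,68)])-[360,0])/8+[288,132]
f=lambda p:np.r_[(proj(s,T(p,Ps))-us).ravel(),(proj(d,T(p,Pd))-ud).ravel()]
r=least_squares(f,[.53,.31,.29],loss='soft_l1');print(r.x,r.fun.round(1))
for c,P,u in((s,Ps,us),(d,Pd,ud)): print(fit(c,P,u,r.x)[0])
# jar, bottle, carton rough
for n,uv,z in(('jar',(363,128),.08),('bottle',(256,359),.13),('cart',(347,388),.075)): print(n,at(d,uv,z))
E
```

```text
[0.52839308 0.31584354 0.35105638] [-1.3 -0.1 -0.7 -0.1 -0.4  0.2 -0.9  0.6 -1.4 -0.1 -1.4  1.  -0.9 -0.8
 -0.9 -0.3 -1.1 -1.2  0.  -0.8 -0.8 -1.  -0.4 -0.5 -0.7 -1.3  0.2 -1.1]
[0.52572042 0.31779638 0.34545578]
[0.53034471 0.31134526 0.33401417]
jar [0.68957788 0.37965483 0.08      ]
bottle [ 0.44257946 -0.39833947  0.13      ]
cart [ 0.60193696 -0.42529455  0.075     ]
```

arm_command(increments=[{"slide": [0.316,0.822,0],"yaw": -0.05,"gripper": 0.7},{"slide": [0.316,0.822,0],"yaw": -0.05,"gripper": 0.7},{"slide": [0.316,0.822,0],"yaw": -0.05,"gripper": 0.7},{"slide": [0.316,0.822,0],"yaw": -0.05,"gripper": 0.7},{"slide": [0.316,0.822,0],"yaw": -0.05,"gripper": 0.7},{"slide": [0.316,0.822,0],"yaw": -0.05,"gripper": 0.7},{"slide": [0.316,0.822,0],"yaw": -0.05,"gripper": 0.7},{"slide": [0.316,0.822,0],"yaw": -0.05,"gripper": 0.7}], grip_force=30)

```text
time_s: 1.1
ee_pos: [0.3917, -0.0387, 0.2056]
eef_rot: [3.141, -0.0, 0.346]
force: [0.6, -0.1, -0.0]
grip_width: 0.0657
```

arm_command(increments=[{"slide": [0.1365,0.355,0],"gripper": 0.6},{"slide": [0.1365,0.355,0],"gripper": 0.6},{"slide": [0.1365,0.355,0],"gripper": 0.6},{"slide": [0.1365,0.355,0],"gripper": 0.6},{"slide": [0.1365,0.355,0],"gripper": 0.6},{"slide": [0.1365,0.355,0],"gripper": 0.6},{"slide": [0.1365,0.355,0],"gripper": 0.6},{"slide": [0.1365,0.355,-0.04],"gripper": 0.6}])

```text
invalid input
```

```bash
python3 - <<'E'
from h import *
o=readout.get_obs();print(o['ee_pos'],o['eef_rot'],o['qpos'])
c=shot('wrist','w1');print(c['mtx'])
d=load('d0');print(at(d,(265+243/3.4,130+183/3.4),.12))
E
```

```text
[ 0.39171328 -0.03873628  0.20555308] [ 3.14132763e+00 -3.72890167e-04  3.45683795e-01] [-1.91660132e-01 -5.84644723e-02  1.92245470e+00 -3.84577965e-05
  1.27714643e+00  1.03346357e+00]
[[309.70691629   0.         316.98065646]
 [  0.         309.70691629 194.82717989]
 [  0.           0.           1.        ]]
[0.59279077 0.06224168 0.12      ]
```

View pics/w1.png

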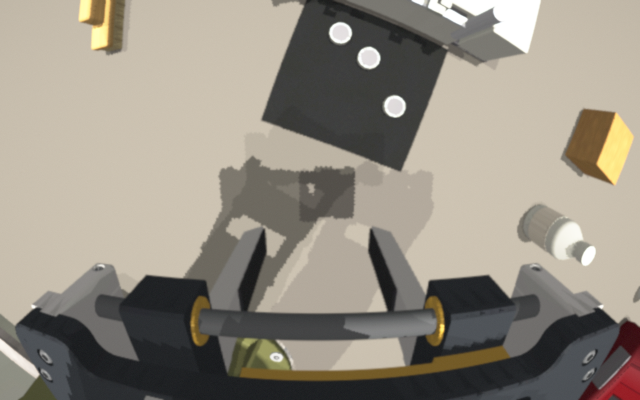

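arm_command(increments=[{"slide": [0.1365,0.355,0],"yaw": 0,"gripper": 0.6},{"slide": [0.1365,0.355,0],"yaw": 0,"gripper": 0.6},{"slide": [0.1365,0.355,0],"yaw": 0,"gripper": 0.6},{"slide": [0.1365,0.355,0],"yaw": 0,"gripper": 0.6},{"slide": [0.1365,0.355,0],"yaw": 0,"gripper": 0.6},{"slide": [0.1365,0.355,0],"yaw": 0,"gripper": 0.6},{"slide": [0.1365,0.355,0],"yaw": 0,"gripper": 0.6},{"slide": [0.1365,0.355,-0.04],"yaw": 0,"gripper": 0.6}], grip_force=30)

```text
time_s: 2.15
ee_pos: [0.5289, 0.3149, 0.1668]
eef_rot: [-3.141, -0.004, 0.347]
force: [0.4, -0.0, 0.5]
grip_width: 0.0564
```

```bash
python3 - <<'E'
from h import *
o=readout.get_obs();print(o['ee_pos'],o['eef_rot'],o['qpos'])
c=shot('wrist','w2')
E
```

```text
[0.52888847 0.31490761 0.16677861] [-3.14114125 -0.00413739  0.34660917] [ 4.77586461e-01  4.74558885e-01  1.37178996e+00 -9.65676510e-05
  1.29108290e+00  1.70179915e+00]
```

View pics/w2.png

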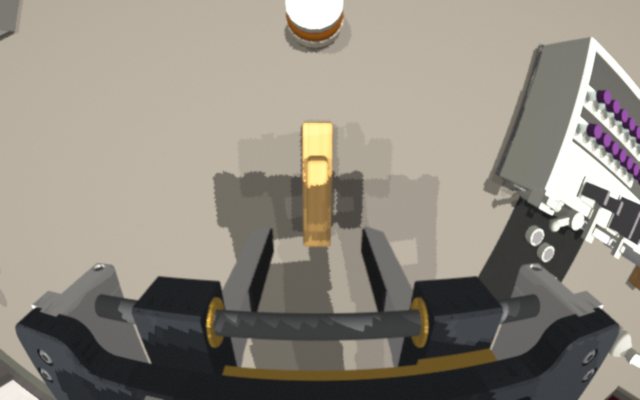

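The brush is centred between the fingers (column 317) and aligned with them. I'll lower and grip.

arm_command(increments=[{"slide": [0,0,-0.055],"yaw": 0,"gripper": 0.6},{"slide": [0,0,-0.095],"yaw": 0,"gripper": 0.6},{"slide": [0,0,-0.115],"yaw": 0,"gripper": 0.6},{"slide": [0,0,-0.115],"yaw": 0,"gripper": 0},{"slide": [0,0,-0.115],"yaw": 0,"gripper": 0},{"slide": [0,0,-0.115],"yaw": 0,"gripper": 0},{"slide": [0,0,-0.115],"yaw": 0,"gripper": 0},{"slide": [0,0,-0.115],"yaw": 0,"gripper": 0}], grip_force=30)

```text
time_s: 3.2
ee_pos: [0.5283, 0.3144, 0.0513]
eef_rot: [-3.142, -0.001, 0.346]
force: [-1.6, 0.0, 6.0]
grip_width: 0.0197
```

arm_command(increments=[{"slide": [0,0,0.03],"yaw": 0,"gripper": 0},{"slide": [0,-0.05,0.03],"yaw": -0.1,"gripper": 0},{"slide": [0,-0.1,0.03],"yaw": -0.2,"gripper": 0},{"slide": [-0.002,-0.15,0.03],"yaw": -0.3,"gripper": 0},{"slide": [-0.002,-0.2,0.03],"yaw": -0.351,"gripper": 0},{"slide": [-0.002,-0.239,0.02],"yaw": -0.351,"gripper": 0},{"slide": [-0.002,-0.239,0.006],"yaw": -0.351,"gripper": 0},{"slide": [-0.002,-0.239,0.006],"yaw": -0.351,"gripper": 0}], grip_force=30)

```text
time_s: 4.2
ee_pos: [0.5253, 0.0756, 0.0554]
eef_rot: [-3.142, 0.002, -0.005]
force: [0.6, 0.1, -1.0]
grip_width: 0.0197
```

```bash
python3 - <<'E'
from h import *
c=shot('side','d1')['color'][130:300,265:440,::-1]; cv2.imwrite('pics/d1c.png',cv2.resize(c,None,fx=3.4,fy=3.4,interpolation=cv2.INTER_CUBIC))
E
```

```text
(no output)
```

View pics/d1c.png

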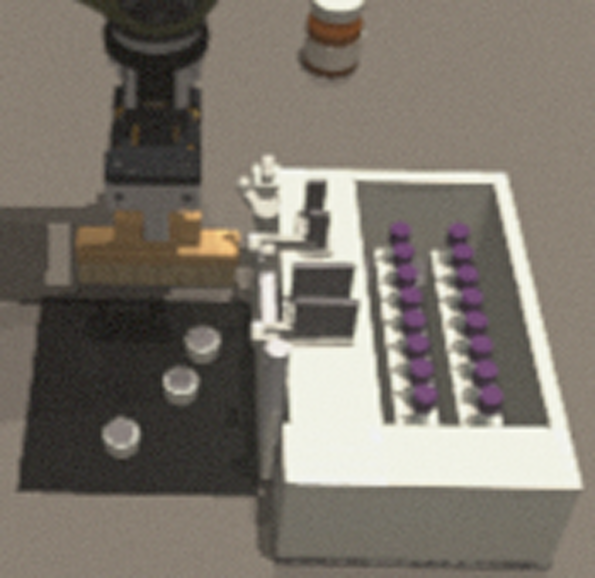

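The brush is held level beyond the mat's left edge and spans all three caps. Next, sweep to the right.

arm_command(increments=[{"slide": [0,-0.02,-0.002],"yaw": 0,"gripper": 0},{"slide": [0,-0.045,-0.002],"yaw": 0,"gripper": 0},{"slide": [0,-0.07,-0.002],"yaw": 0,"gripper": 0},{"slide": [0,-0.095,-0.002],"yaw": 0,"gripper": 0},{"slide": [0,-0.12,-0.002],"yaw": 0,"gripper": 0},{"slide": [0,-0.145,-0.002],"yaw": 0,"gripper": 0},{"slide": [0,-0.17,-0.002],"yaw": 0,"gripper": 0},{"slide": [0,-0.195,-0.002],"yaw": 0,"gripper": 0}], grip_force=30)

```text
time_s: 5.25
ee_pos: [0.5266, -0.1194, 0.055]
eef_rot: [3.142, -0.001, -0.003]
force: [-0.3, 0.4, -2.0]
grip_width: 0.0196
```

arm_command(increments=[{"slide": [0,-0.02,0],"yaw": 0,"gripper": 0},{"slide": [0,-0.04,0],"yaw": 0,"gripper": 0},{"slide": [0,-0.06,0],"yaw": 0,"gripper": 0},{"slide": [0,-0.07,0],"yaw": 0,"gripper": 0},{"slide": [0,-0.07,0],"yaw": 0,"gripper": 0}], grip_force=30)

```text
time_s: 5.88
ee_pos: [0.5259, -0.1903, 0.0543]
eef_rot: [-3.142, 0.0, -0.006]
force: [-0.1, -0.3, -1.0]
grip_width: 0.0195
```

```bash
python3 - <<'E'
from h import *
c=shot('side','d2')['color'][150:350,230:430,::-1]; cv2.imwrite('pics/d2c.png',cv2.resize(c,None,fx=3,fy=3,interpolation=cv2.INTER_CUBIC))
E
```

```text
(no output)
```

View pics/d2c.png

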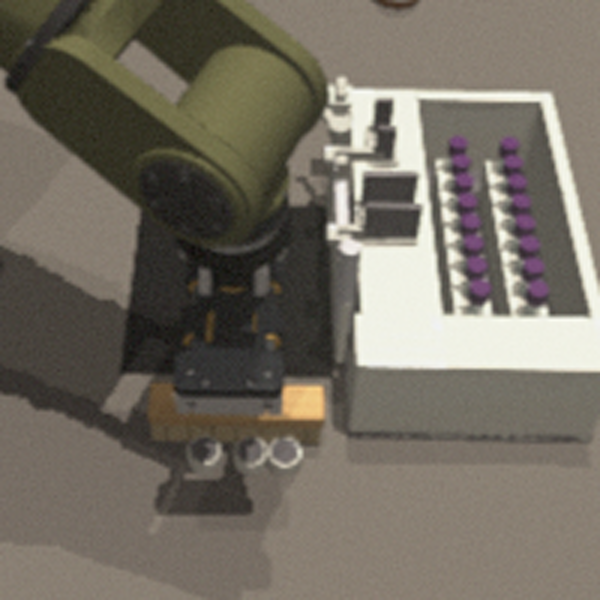

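All three caps lie off the mat, in front of the brush. I'll set the brush down here, release it and lift.

arm_command(increments=[{"slide": [0,0,-0.002],"yaw": 0,"gripper": 0},{"slide": [0,0,-0.002],"yaw": 0,"gripper": 0.7},{"slide": [0,0,-0.002],"yaw": 0,"gripper": 0.7},{"slide": [0,0,-0.002],"yaw": 0,"gripper": 0.7},{"slide": [0,0,0.05],"yaw": 0,"gripper": 0.7},{"slide": [0,0,0.11],"yaw": 0,"gripper": 0.7},{"slide": [0,0,0.17],"yaw": 0,"gripper": 0.7},{"slide": [0,0,0.17],"yaw": 0,"gripper": 0.7}], grip_force=25)

```text
time_s: 6.92
ee_pos: [0.5274, -0.1903, 0.2293]
eef_rot: [3.138, -0.008, -0.005]
force: [0.3, -0.5, -0.4]
grip_width: 0.066
```

```bash
python3 - <<'E'
from fit import *
d=load('d0');b=[.61103,-.04628,-.00538]
P=[(.014,-.032,.14),(.058,-.032,.14),(.014,.008,.14),(.058,.008,.14),(0,-.08,.15),(.028,.055,.14),(.044,.055,.14),(.028,.095,.14),(.044,.095,.14)]
print(((proj(d,T(b,P))-[265,130])*3.4).round())
print(T(b,[(.036,-.0065,.115),(.036,.0805,.115),(0,-.08,.128)]))
o=readout.get_obs();print(o['ee_pos'],o['eef_rot'])
w=shot('wrist','w3')
E
```

```text
[[296. 302.]
 [361. 303.]
 [294. 260.]
 [356. 261.]
 [280. 346.]
 [310. 214.]
 [332. 214.]
 [307. 177.]
 [328. 177.]]
[[ 0.64699451 -0.05297358  0.115     ]
 [ 0.64746257  0.03402516  0.115     ]
 [ 0.6105996  -0.12627884  0.128     ]]
[ 0.52741305 -0.19032623  0.22933151] [ 3.13825567 -0.00775527 -0.00505923]
```

View pics/w3.png

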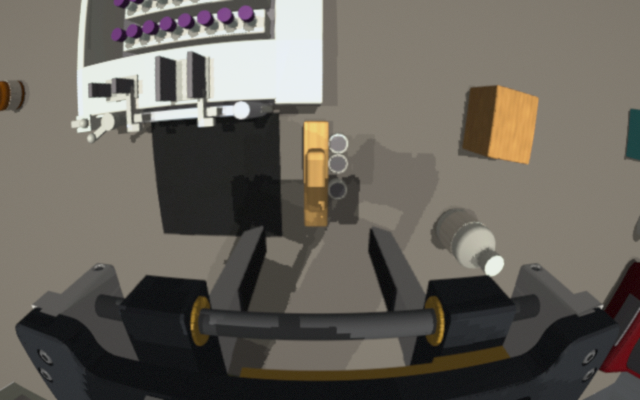

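The brush stands clear to the right of the mat with the caps beyond it (wrist view columns ~338, mat edge 282). On to the wide catch.

arm_command(increments=[{"slide": [0.04,0.045,0],"yaw": 0,"gripper": 0.7},{"slide": [0.08,0.09,0],"yaw": 0,"gripper": 0.7},{"slide": [0.12,0.137,0],"yaw": 0,"gripper": 0.7},{"slide": [0.12,0.137,0],"yaw": 0,"gripper": 0.7},{"slide": [0.12,0.137,-0.04],"yaw": 0,"gripper": 0.7},{"slide": [0.12,0.137,-0.06],"yaw": 0,"gripper": 0.7},{"slide": [0.12,0.137,-0.06],"yaw": 0,"gripper": 0.7}], grip_force=25)

```text
time_s: 7.85
ee_pos: [0.6446, -0.0534, 0.162]
eef_rot: [-3.141, 0.004, -0.006]
force: [0.3, -0.1, 0.4]
grip_width: 0.0662
```

```bash
python3 - <<'E'
from h import *
o=readout.get_obs();print(o['ee_pos'],o['eef_rot'])
w=shot('wrist','w4')
E
```

```text
[ 0.64458898 -0.0534245   0.16202483] [-3.14111846  0.0044016  -0.00595265]
```

View pics/w4.png

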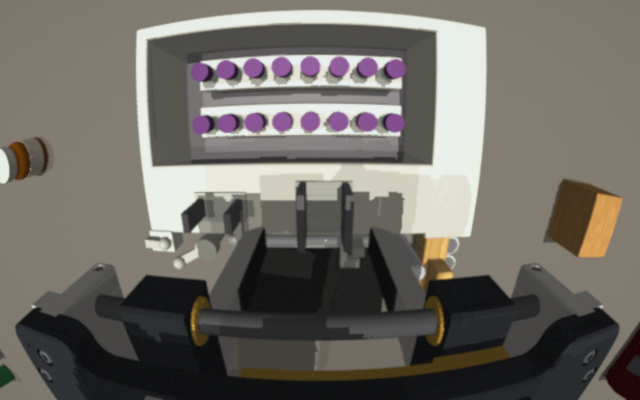

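The plates sit between the fingers (columns ~300 and ~347), offset to the right as planned. Down and squeeze.

arm_command(increments=[{"slide": [0.002,0,-0.025],"yaw": 0,"gripper": 0.7},{"slide": [0.002,0,-0.047],"yaw": 0,"gripper": 0.7},{"slide": [0.002,0,-0.047],"yaw": 0,"gripper": 0.7},{"slide": [0.002,0,-0.047],"yaw": 0,"gripper": 0.28},{"slide": [0.002,0,-0.047],"yaw": 0,"gripper": 0.28},{"slide": [0.002,0,-0.047],"yaw": 0,"gripper": 0.28},{"slide": [0.002,0,-0.047],"yaw": 0,"gripper": 0.28},{"slide": [0.002,0,-0.047],"yaw": 0,"gripper": 0.28}], grip_force=25)

```text
time_s: 8.9
ee_pos: [0.6482, -0.052, 0.118]
eef_rot: [-3.14, -0.001, -0.005]
force: [0.6, 4.8, 6.1]
grip_width: 0.0265
```

arm_command(increments=[{"slide": [0,0,0],"yaw": 0,"gripper": 0.2},{"slide": [0,0,0],"yaw": 0,"gripper": 0.2},{"slide": [0,0,0],"yaw": 0,"gripper": 0.2},{"slide": [0,0,0],"yaw": 0,"gripper": 0.2}], grip_force=25)

```text
time_s: 9.4
ee_pos: [0.6483, -0.0506, 0.118]
eef_rot: [-3.139, -0.001, -0.004]
force: [0.4, 11.8, 6.7]
grip_width: 0.0237
```

At its stop (width 24 mm). Open, lift, and move over to the narrow catch.

arm_command(increments=[{"slide": [0,0,0],"yaw": 0,"gripper": 0.66},{"slide": [0,0,0],"yaw": 0,"gripper": 0.66},{"slide": [0,0,0],"yaw": 0,"gripper": 0.66},{"slide": [0,0,0.05],"yaw": 0,"gripper": 0.7},{"slide": [0,0.045,0.05],"yaw": 0,"gripper": 0.7},{"slide": [0,0.087,0.05],"yaw": 0,"gripper": 0.7},{"slide": [0,0.087,0.05],"yaw": 0,"gripper": 0.7}], grip_force=25)

```text
time_s: 10.28
ee_pos: [0.6478, 0.0366, 0.1674]
eef_rot: [-3.141, 0.0, -0.002]
force: [-0.4, -1.0, -1.0]
grip_width: 0.0657
```

```bash
python3 - <<'E'
from h import *
o=readout.get_obs();print(o['ee_pos'],o['eef_rot'])
w=shot('wrist','w5')
E
```

```text
[0.64777188 0.03657829 0.16737535] [-3.14136451e+00  2.01270238e-04 -2.20520419e-03]
```

View pics/w5.png

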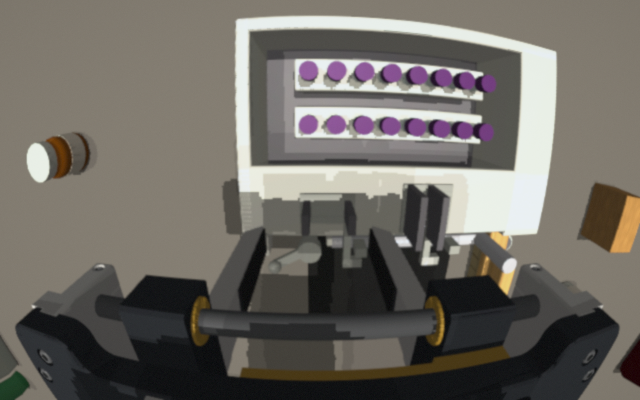

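The wide catch is visibly closed up (columns 410–440) and the narrow plates are between the fingers. Same squeeze.

arm_command(increments=[{"slide": [0,-0.002,-0.025],"yaw": 0,"gripper": 0.7},{"slide": [0,-0.002,-0.05],"yaw": 0,"gripper": 0.7},{"slide": [0,-0.002,-0.05],"yaw": 0,"gripper": 0.7},{"slide": [0,-0.002,-0.05],"yaw": 0,"gripper": 0.2},{"slide": [0,-0.002,-0.05],"yaw": 0,"gripper": 0.2},{"slide": [0,-0.002,-0.05],"yaw": 0,"gripper": 0.2},{"slide": [0,-0.002,-0.05],"yaw": 0,"gripper": 0.2},{"slide": [0,-0.002,-0.05],"yaw": 0,"gripper": 0.2}], grip_force=25)

```text
time_s: 11.32
ee_pos: [0.6484, 0.0363, 0.1182]
eef_rot: [-3.135, -0.002, -0.004]
force: [2.8, 25.7, 2.9]
grip_width: 0.0237
```

arm_command(increments=[{"slide": [0,0,0],"yaw": 0,"gripper": 0.2},{"slide": [0,0,0],"yaw": 0,"gripper": 0.2},{"slide": [0,0,0],"yaw": 0,"gripper": 0.2}], grip_force=25)

```text
time_s: 11.7
ee_pos: [0.6484, 0.0363, 0.1182]
eef_rot: [-3.136, -0.002, -0.003]
force: [2.1, 22.9, 2.9]
grip_width: 0.024
```

Both catches are at their stops. Release, rise, turn a quarter turn and go above the handle.

arm_command(increments=[{"slide": [0,0,0],"yaw": 0,"gripper": 0.6},{"slide": [0,0,0],"yaw": 0,"gripper": 0.6},{"slide": [0,0,0],"yaw": 0,"gripper": 0.6},{"slide": [0,0,0.05],"yaw": 0,"gripper": 0.6},{"slide": [0,0,0.09],"yaw": 0.17,"gripper": 0.6},{"slide": [-0.01,-0.05,0.09],"yaw": 0.34,"gripper": 0.6},{"slide": [-0.02,-0.1,0.09],"yaw": 0.51,"gripper": 0.6},{"slide": [-0.03,-0.15,0.09],"yaw": 0.68,"gripper": 0.6}], grip_force=25)

```text
time_s: 12.7
ee_pos: [0.6174, -0.1194, 0.2075]
eef_rot: [3.142, 0.0, 0.68]
force: [0.8, -0.1, 0.9]
grip_width: 0.0564
```

arm_command(increments=[{"slide": [-0.007,-0.01,0],"yaw": 0.17,"gripper": 0.6},{"slide": [-0.007,-0.01,0],"yaw": 0.34,"gripper": 0.6},{"slide": [-0.007,-0.01,0],"yaw": 0.51,"gripper": 0.6},{"slide": [-0.007,-0.01,0],"yaw": 0.68,"gripper": 0.6},{"slide": [-0.007,-0.01,0],"yaw": 0.85,"gripper": 0.6},{"slide": [-0.007,-0.01,0],"yaw": 0.886,"gripper": 0.6},{"slide": [-0.007,-0.01,0],"yaw": 0.886,"gripper": 0.6}], grip_force=25)

```text
time_s: 13.58
ee_pos: [0.6109, -0.1279, 0.2074]
eef_rot: [-3.142, 0.0, 1.558]
force: [0.1, 0.4, 0.5]
grip_width: 0.0566
```

```bash
python3 - <<'E'
from h import *
o=readout.get_obs();print(o['ee_pos'],o['eef_rot'],o['qpos'],o['grip_width'])
E
```

```text
[ 0.61091302 -0.12788604  0.20742337] [-3.14151498e+00  1.61713835e-06  1.55785893e+00] [-2.65019923e-01  4.66105570e-01  1.28870103e+00 -2.12988537e-05
  1.38686086e+00 -2.52078626e-01] 0.05663595665142725
```

arm_command(increments=[{"slide": [0,0.0015,-0.04],"yaw": 0,"gripper": 0.6},{"slide": [0,0.0015,-0.075],"yaw": 0,"gripper": 0.6},{"slide": [0,0.0015,-0.093],"yaw": 0,"gripper": 0.6},{"slide": [0,0.0015,-0.093],"yaw": 0,"gripper": 0},{"slide": [0,0.0015,-0.093],"yaw": 0,"gripper": 0},{"slide": [0,0.0015,-0.093],"yaw": 0,"gripper": 0},{"slide": [0,0.0015,-0.093],"yaw": 0,"gripper": 0},{"slide": [0,0.0015,-0.093],"yaw": 0,"gripper": 0}], grip_force=35)

```text
time_s: 14.58
ee_pos: [0.6111, -0.1263, 0.115]
eef_rot: [3.141, 0.0, 1.561]
force: [-1.5, -0.1, 2.3]
grip_width: 0.0156
```

```bash
python3 - <<'E'
from fit import *
o=readout.get_obs();print(o['ee_pos'],o['eef_rot'][2],o['grip_width'],o['force'])
b=[.61103,-.04628,-.00538]
H=lambda q:T(b,[(-.17*np.sin(q),.09-.17*np.cos(q),.128)])[0][:2]
for q in np.arange(.1,1.46,.1): print(round(q,2),(H(q)-H(0)).round(4))
E
```

```text
[ 0.61105328 -0.12634365  0.11496702] 1.5606865507351855 0.015579358818726576 [-1.53182845 -0.07727946  2.32039264]
0.1 [-0.017   0.0009]
0.2 [-0.0338  0.0036]
0.3 [-0.0502  0.0079]
0.4 [-0.0661  0.0138]
0.5 [-0.0814  0.0212]
0.6 [-0.0958  0.0302]
0.7 [-0.1093  0.0406]
0.8 [-0.1217  0.0522]
0.9 [-0.1328  0.065 ]
1.0 [-0.1426  0.0789]
1.1 [-0.151   0.0937]
1.2 [-0.1579  0.1093]
1.3 [-0.1631  0.1254]
1.4 [-0.1668  0.142 ]
```

Handle gripped (15.6 mm). Swing along the arc, 0.1 rad per row, turning with the gate.

arm_command(increments=[{"slide": [-0.017,0.001,0],"yaw": -0.1,"gripper": 0},{"slide": [-0.034,0.0035,0],"yaw": -0.2,"gripper": 0},{"slide": [-0.05,0.008,0],"yaw": -0.3,"gripper": 0},{"slide": [-0.066,0.014,0],"yaw": -0.4,"gripper": 0},{"slide": [-0.0815,0.021,0],"yaw": -0.5,"gripper": 0},{"slide": [-0.096,0.03,0],"yaw": -0.6,"gripper": 0},{"slide": [-0.109,0.0405,0],"yaw": -0.7,"gripper": 0},{"slide": [-0.1215,0.052,0],"yaw": -0.8,"gripper": 0}], grip_force=35)

```text
time_s: 15.58
ee_pos: [0.4888, -0.0749, 0.1149]
eef_rot: [3.141, 0.001, 0.757]
force: [-3.0, -4.6, 3.1]
grip_width: 0.0153
```

arm_command(increments=[{"slide": [-0.011,0.013,0],"yaw": -0.1,"gripper": 0},{"slide": [-0.021,0.027,0],"yaw": -0.2,"gripper": 0},{"slide": [-0.0295,0.0415,0],"yaw": -0.3,"gripper": 0},{"slide": [-0.0365,0.057,0],"yaw": -0.4,"gripper": 0},{"slide": [-0.0415,0.073,0],"yaw": -0.5,"gripper": 0},{"slide": [-0.045,0.09,0],"yaw": -0.6,"gripper": 0},{"slide": [-0.045,0.09,0],"yaw": -0.6,"gripper": 0},{"slide": [-0.045,0.09,0],"yaw": -0.6,"gripper": 0}], grip_force=35)

```text
time_s: 16.58
ee_pos: [0.4431, 0.0155, 0.1148]
eef_rot: [3.141, 0.003, 0.161]
force: [-15.1, -4.9, 13.5]
grip_width: 0.0152
```

```bash
python3 - <<'E'
from fit import *
o=readout.get_obs();p=o['ee_pos'];print(p,o['eef_rot'][2],o['grip_width'],o['force'],o['moment'])
h=T([.61103,-.04628,-.00538],[(0,.09,0)])[0];v=p[:2]-h[:2];print('angle',np.arctan2(-v[0],-v[1])+.0054,np.hypot(*v))
shot('side','d3');shot('scene','s3')
d=load('d3');c=cv2.resize(d['color'][150:350,230:430,::-1],None,fx=3,fy=3,interpolation=cv2.INTER_CUBIC);cv2.imwrite('pics/d3c.png',c)
E
```

```text
[0.44312918 0.01552951 0.11484505] 0.1611816203335501 0.015238009832732376 [-15.05983014  -4.89674354  13.47036671] [-0.78160149  2.61754567 -0.00774607]
angle 1.4103253301811918 0.17072827608847355
```

```bash
python3 - <<'E'
from h import *
d=load('d3');hsv=cv2.cvtColor(d['color'],cv2.COLOR_RGB2HSV)[240:330,260:345]
m=cv2.inRange(hsv,(8,90,90),(28,255,255));v,u=np.nonzero(m);print('brush px',len(u),at(d,(u.mean()+260,v.mean()+240),.035) if len(u) else None)
g=cv2.inRange(hsv,(0,0,165),(179,60,255));n,l,s,c=cv2.connectedComponentsWithStats(g)
for i in range(1,n):
    if s[i,4]>8: print(s[i,4],at(d,c[i]+[260,240],.016).round(3))
print(readout.get_obs()['joint_vel'].__repr__()[:120])
job.hand_in()
E
```

```text
brush px 1070 [ 0.52595844 -0.18444463  0.035     ]
38 [ 0.503 -0.221  0.016]
78 [ 0.551 -0.221  0.016]
array([-1.32741721e-03,  2.55777350e-04, -4.61853444e-04,  4.79748185e-04,
       -7.55527676e-05, -1.58602106e-03])
the job is handed in; nothing more can be done
```

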